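Seat a mounted lower cast in the articulator and close it

TASK

Set the mounted lower cast (the one with the black mounting plate on its base) in the seat of the articulator's lower member: plate down and fully home in the recess, teeth up, front teeth towards the incisal table. Let go of it, then gently swing the upper member down until its incisal pin rests on the incisal table. Do not drop the cast or let the upper member slam, and leave the other things on the bench as they are.

Things in the scene. Friction and masses are not known exactly. Their poses are not given: they have to be found in the camera images.
- cast: Mounted lower dental cast of pale yellow stone, 0.17 kg. Own frame: origin at the centre of its mounting plate's underside, z from plate to teeth, +x to the flat heel, -x to the front teeth. It starts standing on its heel on the bench (x down, teeth facing sideways), origin 28 mm up, 62 mm tall. Black plate on the base: 38 (x) by 44 (y) mm, 9 thick, its lowest 2.5 mm 1.25 mm smaller all round.
- cast_grip (a point): Middle of the cast's body, at x = 0, z = 27 mm in its frame. Around it the stone block, z = 19 to 35 mm and 60 mm wide in y, can be gripped across y. Below it white plaster, z = 9 to 19, 58 wide; above it gum and teeth to z = 48. Both blocks are D-shaped: flat heel at x = +28, parallel sides from there to x = -4, half-round front to x = -34 mm.
- cast_front (a point): Point on the cast's front, just under the front teeth, at x = -30, z = 35 mm in the cast's frame.
- articulator: Aluminium lower member of the articulator, fixed on the bench. Origin on the bench under the seat's centre; -x to its front, +x to its hinge, z up. A-shaped frame, top at z = 20 mm, spreading to a rear bar 126 wide (y). Incisal table: disc 35 across at x = -95, top at z = 30, on a tongue reaching x = -116. Two posts 14 thick at x = 75, y = +-52, with hinge housings 24 by 16 mm up to z = 136.
- seat (a point): Centre of the floor of the seat's recess, 25 mm above the bench; axes as the articulator's. Recess 41 (x) by 47 (y) mm, 7 deep, edges chamfered 1.5 mm, in a grey block 51 by 57 mm, top at z = 32 mm. It takes the cast's plate: seated, the cast's origin lies here with its axes along these.
- hinge (a point): Middle of the upper member's hinge axis, at x = 75, z = 122 mm of the articulator; the axis runs along the articulator's y.
- upper (a joint): Opening angle of the upper member, rad. 0: level, its pin on the incisal table (a firm stop); pi/2: upright over the hinge; it starts leaning a little behind upright; stop at 2.05. The hinge is stiff and stays where it is left; swinging it shut takes up to 6 N at point upper_face. The upper cast hangs on its inner side; closed, 4 mm of air stays between its teeth and a well seated lower cast's.
- upper_face (a point): Point in mid-width on the flat outer (top, when closed) face of the upper member, 120 mm forward of the hinge axis and 14 mm above it when closed. The member is a 12 mm thick beam, 46 mm wide (34 beyond 130 mm from the hinge axis), ending 187 mm from the axis. Only the pin's head, 12 across, 10 high, stands on that face, 170 mm from the axis.
- pin_tip (a point): Lower tip of the incisal pin, a rod 8 mm thick fixed in the upper member: 170 mm forward of the hinge axis and 92 mm below it when closed.
- spare_cast: Bystander: a stone cast of like size (64 mm wide, 66 tall as it stands on its heel) without plaster or plate. Origin at the centre of its flat base, 30 mm above the bench as it stands.
- burner: Bystander: bunsen burner, 76 mm foot, 112 tall, origin under its foot.
- bur_block: Bystander: wooden block with burs, 60 by 120 mm, 50 tall, origin under its centre.
- wax_knife: Bystander: wax knife lying along its x, about 200 mm long, 12 thick.
- mixing_bowl: Bystander: rubber mixing bowl 120 across, 75 tall, origin under its centre.
- spray_bottle: Bystander: bottle 48 across, 135 tall, origin under its centre.
- wax_box: Bystander: flat box of wax, 75 by 42 by 20 mm, origin under its centre.

How it is judged (in metres and radians):
On the way, in this order (a step that is already met when the one before it is completed fails the run):
1. The cast sits home in the seat, plate down, front teeth forward, let go, while the upper member is still open (z of cast in the frame of seat below 0.0025 m and horizontal distance between cast and seat below 0.0035 m and angle between cast's own z axis and vertical below 0.06 rad and angle between the x axis of cast and the x axis of seat, either way round below 0.12 rad and x of cast_front in the frame of seat below -0.02 m and value of joint upper above 0.6 rad and contact force between the fingers and cast below 0.2 N), for 0.2 s.
2. The upper member is swung down until the incisal pin rests on the incisal table (value of joint upper below 0.025 rad), for 0.2 s.
At the end, for the whole second after the job is handed in: The cast rests in the seat: origin within 3.5 mm sideways and 2.5 mm in height of the recess floor's centre, upright within 0.06 rad, aligned within 0.12 rad, front teeth towards the incisal table; the upper member is closed to within 0.025 rad (pin on the table); all let go and at rest (z of cast in the frame of seat below 0.0025 m and horizontal distance between cast and seat below 0.0035 m and angle between cast's own z axis and vertical below 0.06 rad and angle between the x axis of cast and the x axis of seat, either way round below 0.12 rad and x of cast_front in the frame of seat below -0.02 m and value of joint upper below 0.025 rad and linear speed of cast below 0.02 m/s); the robot touches nothing.
It fails at once if The cast is dropped: it falls freely faster than 0.6 m/s (linear speed of cast above 0.6 m/s and contact force between the fingers and cast below 0.05 N).
It fails at once if The upper member slams: it closes faster than 2.5 rad/s (velocity of joint upper below -2.5 rad/s).
It fails at once if A bystander is moved more than 25 mm (distance of any of spare_cast, burner, bur_block, wax_knife, mixing_bowl, spray_bottle, wax_box from where it was at the start of the episode above 0.025 m).
It also fails if it takes over 72 s, if anything falls off the work surface, if the arm or the gripper's body presses on something with over 40 N, if the wrist force passes 120 N, or if a joint passes its speed limit or range.

ROBOT

A 6-joint arm with a two-finger parallel gripper is mounted at the origin on the work surface. World frame = base frame: x ahead of the robot, y to its left, z up, the work surface at z = 0. Lengths are in m, angles in degrees, forces in N, time in s.
With the tool pointing down it reaches from about 0.325 to 0.85 m from the base axis. Payload 15.5 kg.
Tool frame: the origin (TCP) lies at the very end of the fingers, on their centre line; the grasp point (between the pads) lies arm.grip_depth behind it (arm.grip_depth is the distance from the TCP to the grasp point, in m); z points along the fingers, y is the direction in which the jaws open and shut (so a half turn about z gives the same grasp; the last joint's range is limited). The gripper opens to 91 mm and grips with 3 to 60 N. Pads are 32 mm wide; open, the fingers measure 118 mm over their backs; the gripper's body (76 mm by 178 mm) begins 60 mm behind the grasp point.
Start: joints at [-78.18, 28.281, 77.091, -0, 74.628, -5.472], TCP at [0.186, -0.597, 0.214] pointing down, gripper open.
Joint ranges: [-166.48, 166.48], [-47.26, 123.95], [12.59, 153.08], [-70.14, 250.14], [6.76, 159.57], [-176.63, 176.63]. Speed limits (degrees/s): [108.29, 108.29, 147.25, 172.46, 172.46, 172.46].

INTERFACE

Orientations are given as a 3x3 rotation matrix whose columns are the frame's x, y, z axes.
In Python, from rig import arm gives the robot as it stands. Calls block until the motion is done:
- arm.move_to(position, orientation): joint-space move of the TCP to a pose.
- arm.move_l(position, orientation=None, feed=0.15): straight line of the TCP; orientation=None keeps the orientation; feed is the mean speed in m/s.
- arm.move_joints(angles): joint-space move.
- arm.grip(opening): finger opening in m; the grip force is fixed at half the most; returns when the fingers have stopped.
- arm.sleep(seconds).
- arm.solve_ik(position, orientation): joint angles nearest the present ones, or None.
- arm.snapshot(name): name is "scene" or "top" or "wrist"; returns the picture (480x640x3 uint8, red, green, blue); there is no depth.
- arm.get_calibration(name): a dict with "intrinsics" (3x3 intrinsics, pixels), "cam_to_world" (4x4, takes a point from camera to world coordinates). Camera axes: x right, y down, z forward; pixel columns grow to the right and rows downward; lengths in m; the calibration is good to about 2 mm. A picture is of the moment at which its call begins: read the wrist's pose just before it. get_calibration takes no time and is no camera call; for the wrist camera it gives the pose at the moment of the call.
A pose or a line that the arm cannot do raises arm.Unreachable and nothing moves.
- arm.sign_off(): hands the job in, once; it reports no verdict.
Readings, each from a call of its own:
- arm.current_t(): time.
- arm.current_joint_positions(): joint angles.
- arm.current_dq(): joint speeds.
- arm.current_tau(): joint torques, N m.
- arm.current_ee_pos(): TCP position.
- arm.current_tool_rot(): TCP orientation.
- arm.current_force(): force on the tool from outside, world axes, zero at the start.
- arm.current_torque(): the same for the moment, N m.
- arm.current_width(): finger opening in m.
Only numpy, scipy, OpenCV 4.12 (cv2) and the standard library are available. Lean on these libraries where they do the work, as an engineer would, in place of code of your own. Each camera call takes 0.05 s, during which the arm holds its last target. There are 200 camera calls.

## Working session

There is one attempt and no reset: what is moved stays moved. The work goes in short steps, each a Python script; the robot and the scene stay as the last script left them, time stands still between calls to the robot, and variables do not carry over. Pictures are saved under pics/ and viewed, about 8 in all and at most 12, crops included, and the job is handed in when it is done.

```bash
mkdir -p pics; ls; python3 - <<'E'
from rig import arm
import cv2,numpy as np
np.set_printoptions(precision=4,suppress=True)
for n in("scene","top"):
    c=arm.get_calibration(n);print(n,c["intrinsics"],c["cam_to_world"])
    cv2.imwrite(f"pics/{n}0.png",arm.snapshot(n)[:,:,::-1])
print(arm.grip_depth,arm.current_t(),arm.current_tool_rot(),arm.get_calibration("wrist")["cam_to_world"],arm.get_calibration("wrist")["intrinsics"])
E
```

```text
pics
scene [[482.4671   0.     320.5291]
 [  0.     482.4671 237.3851]
 [  0.       0.       1.    ]] [[ 0.8759  0.3451 -0.3372  0.927 ]
 [ 0.4824 -0.6347  0.6037 -0.7181]
 [-0.0056 -0.6915 -0.7224  0.9681]
 [ 0.      0.      0.      1.    ]]
top [[611.8259   0.     325.5666]
 [  0.     611.8259 230.6005]
 [  0.       0.       1.    ]] [[ 0.0167 -0.9875  0.1566  0.2745]
 [-0.9998 -0.018  -0.0069  0.0177]
 [ 0.0096 -0.1565 -0.9876  1.8519]
 [ 0.      0.      0.      1.    ]]
0.0188 0.1 [[ 0.9548  0.2973 -0.0002]
 [ 0.2973 -0.9548  0.001 ]
 [ 0.0001 -0.0011 -1.    ]] [[ 0.2976 -0.9144 -0.2744  0.2632]
 [-0.9547 -0.2855 -0.0838 -0.5725]
 [-0.0018  0.2869 -0.958   0.3844]
 [ 0.      0.      0.      1.    ]] [[412.3656   0.     319.2221]
 [  0.     412.3656 242.3202]
 [  0.       0.       1.    ]]
```

View pics/top0.png

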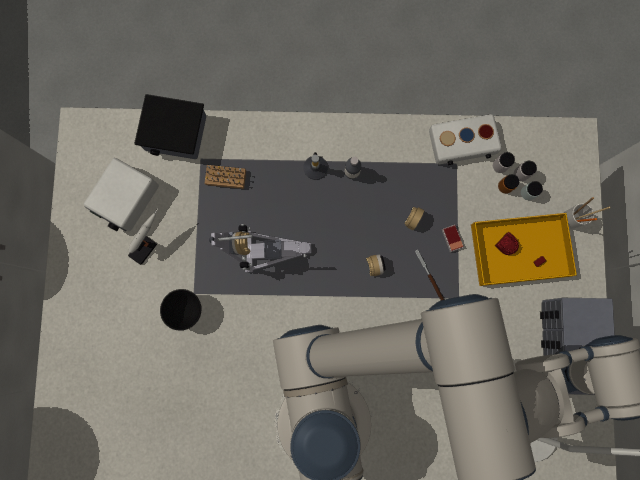

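View pics/scene0.png

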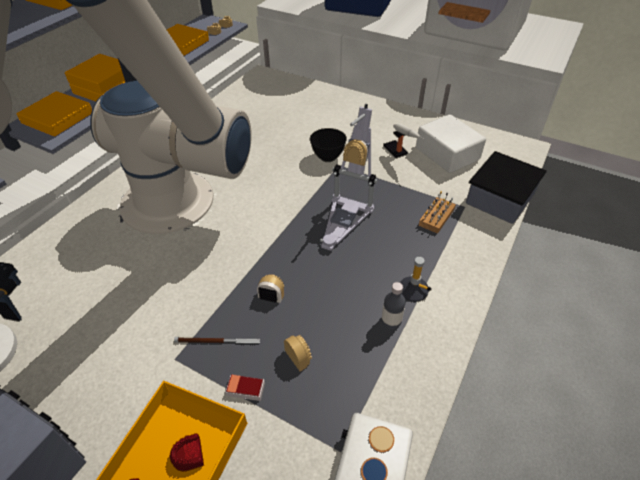

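The top view shows the plated cast near (375,265), the articulator with its seat near (258,251) and its table near (300,247), and the spare cast near (415,217). The scene view shows the black plate at (268,295) facing the camera. Next I'll get rough positions and move the wrist camera over both.

```bash
cat > h.py <<'E'
from rig import arm
import cv2,numpy as np
np.set_printoptions(precision=4,suppress=True)
def ray(cal,uv,h):
    K,T=cal["intrinsics"],cal["cam_to_world"]
    d=T[:3,:3]@np.linalg.solve(K,[*uv,1]);o=T[:3,3]
    return o+d*(h-o[2])/d[2]
def proj(cal,P):
    K,T=cal["intrinsics"],cal["cam_to_world"]
    p=(np.atleast_2d(P)-T[:3,3])@T[:3,:3]@K.T
    return p[:,:2]/p[:,2:]
def down(yaw):  # tool z down, jaw axis y at yaw deg in world
    a=np.radians(yaw);y=np.array([np.cos(a),np.sin(a),0]);z=np.array([0,0,-1.])
    return np.column_stack([np.cross(y,z),y,z])
E
python3 - <<'E'
from h import *
c=arm.get_calibration("top")
for n,uv,h in[("cast",(375,265),.06),("seat",(258,251),.03),("table",(300,247),.03),("postA",(244,228),.13),("postB",(245,270),.13),("spare",(415,217),.06),("bottle",(353,168),.1)]: print(n,ray(c,uv,h))
c=arm.get_calibration("scene")
for n,uv,h in[("cast",(270,279),.06),("table",(327,243),.03),("plate",(268,295),.028)]: print(n,ray(c,uv,h))
# camera in tool frame
T=np.eye(4);T[:3,:3]=arm.current_tool_rot();T[:3,3]=arm.current_ee_pos()
C=np.linalg.inv(T)@arm.get_calibration("wrist")["cam_to_world"];print(C)
R=down(90)
for p in[(.50,-.065,.25),(.45,.2,.3)]:
  for yaw in(90,-90,0,180): print(p,yaw,arm.solve_ik(p,down(yaw)))
a=cv2.imread("pics/top0.png")[200:300,200:400];cv2.imwrite("pics/topc.png",cv2.resize(a,None,fx=4,fy=4,interpolation=cv2.INTER_CUBIC))
E
```

```text
cast [ 0.4588 -0.1418  0.06  ]
seat [0.4978 0.2065 0.03  ]
table [0.5122 0.081  0.03  ]
postA [0.5508 0.2382 0.13  ]
postB [0.431  0.2309 0.13  ]
spare [ 0.6045 -0.2605  0.06  ]
bottle [ 0.7406 -0.0722  0.1   ]
cast [ 0.4631 -0.1389  0.06  ]
table [0.5142 0.056  0.03  ]
plate [ 0.4696 -0.1625  0.028 ]
[[ 0.0003 -0.9579 -0.287   0.0811]
 [ 1.      0.0005 -0.0006  0.    ]
 [ 0.0007 -0.287   0.9579 -0.171 ]
 [ 0.      0.      0.      1.    ]]
(0.5, -0.065, 0.25) 90 [ -14.1955   16.3945   90.8357   -0.       72.7698 -104.1955]
(0.5, -0.065, 0.25) -90 [-14.1955  16.3945  90.8357  -0.      72.7698  75.8045]
(0.5, -0.065, 0.25) 0 [-14.1955  16.3945  90.8357  -0.      72.7698 -14.1955]
(0.5, -0.065, 0.25) 180 [-14.1955  16.3945  90.8357  -0.      72.7698 165.8045]
(0.45, 0.2, 0.3) 90 [ 17.011   12.8078  87.6781  -0.      79.5141 -72.989 ]
(0.45, 0.2, 0.3) -90 [ 17.011   12.8078  87.6781  -0.      79.5141 107.011 ]
(0.45, 0.2, 0.3) 0 [17.011  12.8078 87.6781 -0.     79.5141 17.011 ]
(0.45, 0.2, 0.3) 180 [  17.011    12.8078   87.6781   -0.       79.5141 -162.989 ]
```

View pics/topc.png

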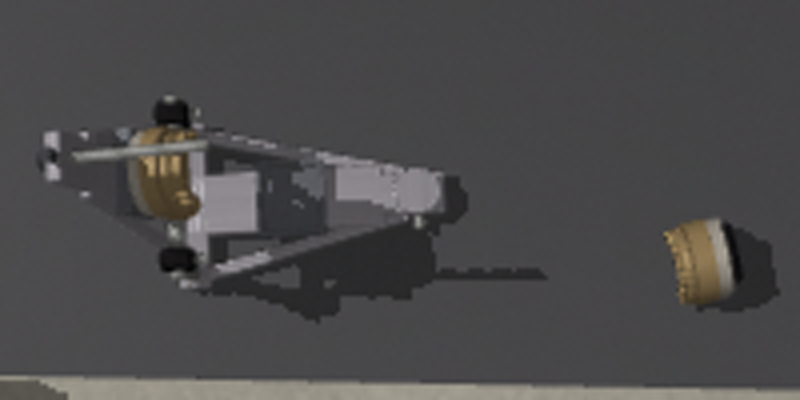

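Using post spacing and the 75 mm hinge offset, the seat is really the darker square at full-frame pixel (274,249), about y 0.16. The hinge is near y 0.235 and the front faces -y. I'll take close wrist views of both.

```bash
python3 - <<'E'
from h import *
import json
out={}
for n,p in[("wc",(.46,-.23,.2)),("wa",(.49,.07,.28))]:
    arm.move_to(p,down(180)); arm.sleep(.3)
    c=arm.get_calibration("wrist"); im=arm.snapshot("wrist")
    out[n]={k:np.array(v).tolist() for k,v in c.items()}
    cv2.imwrite(f"pics/{n}.png",im[:,:,::-1])
    print(n,arm.current_t(),c["cam_to_world"][:3,3],arm.current_joint_positions())
json.dump(out,open("cal.json","w"))
E
```

```text
wc 2.8083 [ 0.4595 -0.3119  0.371 ] [-33.2335  20.3199  93.5953   0.002   66.0868 146.7748]Traceback (most recent call last):
  File "<stdin>", line 5, in <module>
rig.Unreachable: the arm cannot take that pose within its joint ranges
```

View pics/wc.png

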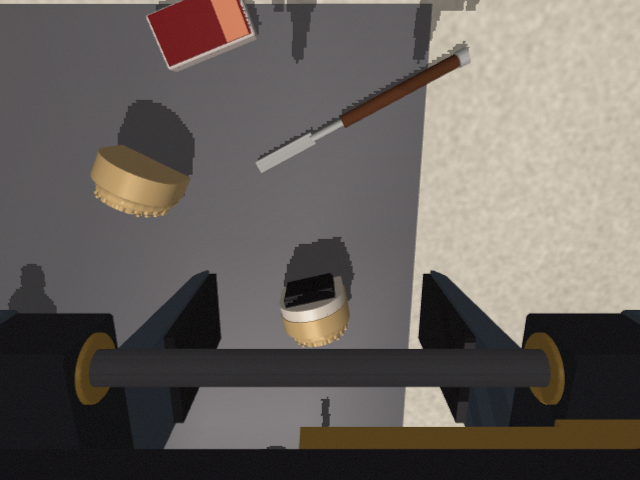

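The cast sits at (312,310) with its black plate towards the image top (-y); the spare cast, wax box and knife are well away from it. The articulator view needs a yaw within the joint 6 range.

```bash
python3 - <<'E'
from h import *
import json
out={}
c=arm.get_calibration("wrist"); out["wc"]={k:np.array(v).tolist() for k,v in c.items()}
a=cv2.imread("pics/wc.png")[250:360,265:365];cv2.imwrite("pics/wcc.png",cv2.resize(a,None,fx=6,fy=6,interpolation=cv2.INTER_CUBIC)[:600])
arm.move_to((.46,.06,.28),down(160)); arm.sleep(.3)
c=arm.get_calibration("wrist"); out["wa"]={k:np.array(v).tolist() for k,v in c.items()}
cv2.imwrite("pics/wa.png",arm.snapshot("wrist")[:,:,::-1])
json.dump(out,open("cal.json","w"))
print(arm.current_t(),c["cam_to_world"])
E
```

```text
7.7583 [[-0.9398  0.3274  0.0982  0.4317]
 [ 0.3418  0.9     0.2706 -0.0168]
 [ 0.0002  0.2879 -0.9577  0.451 ]
 [ 0.      0.      0.      1.    ]]
```

View pics/wcc.png

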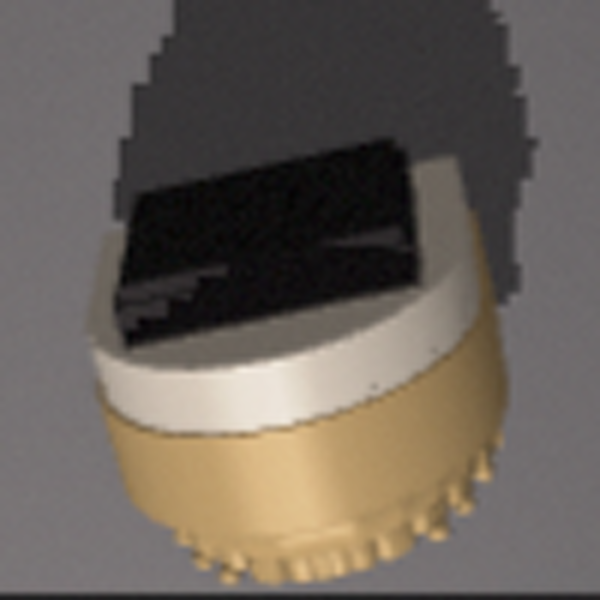

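View pics/wa.png

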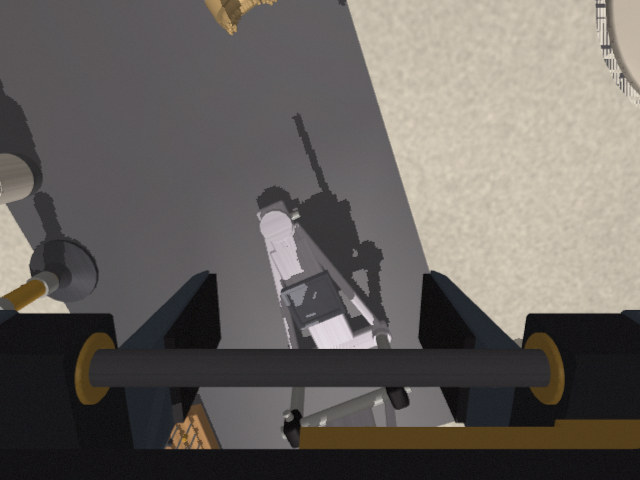

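The crop shows the cast standing on its heel: plate front edge (125,347)–(418,288), heel-side plaster corners (108,230) and (455,157). In the wrist view the table disc is at (275,222) and the seat block near (312,297). Next I'll fit the cast pose and enlarge the articulator.

```bash
cat > fit.py <<'E'
from h import *
from scipy.optimize import least_squares
import json
cal=json.load(open("cal.json"))
cal={k:{a:np.array(b) for a,b in v.items()} for k,v in cal.items()}
def castpose(X,Y,a): # standing: x down, z horizontal at angle a; returns T(4x4)
    z=np.array([np.cos(a),np.sin(a),0]);x=np.array([0,0,-1.])
    T=np.eye(4);T[:3,:3]=np.column_stack([x,np.cross(z,x),z]);T[:3,3]=[X,Y,.028];return T
def artpose(X,Y,a):
    T=np.eye(4);c,s=np.cos(a),np.sin(a);T[:2,:2]=[[c,-s],[s,c]];T[:2,3]=X,Y;return T
def fit(cal,pts,uv,pose,x0):
    P=np.c_[np.array(pts)/1000,np.ones(len(pts))]
    f=lambda q:(proj(cal,(P@pose(*q).T)[:,:3])-uv).ravel()
    r=least_squares(f,x0,loss="soft_l1",x_scale=[.01,.01,.1]);return r.x,r.fun.reshape(-1,2)
E
python3 - <<'E'
from fit import *
c=np.array([[125,347],[418,288],[455,157],[108,230],[393,143],[135,193]])
uv=np.array([265,250])+(c+.5)/6-.5
q,r=fit(cal["wc"],[(-19,-22,9),(-19,22,9),(28,29,9),(28,-29,9),(17.75,20.75,0),(17.75,-20.75,0)],uv,castpose,[.46,-.16,1.57])
print(q,np.degrees(q[2]));print(r)
a=cv2.imread("pics/wa.png")[200:350,250:400];cv2.imwrite("pics/wac.png",cv2.resize(a,None,fx=4,fy=4,interpolation=cv2.INTER_CUBIC))
E
```

```text
[ 0.4694 -0.1691  1.7886] 102.48170045635291
[[-0.3658  0.3419]
 [ 0.7908  0.0419]
 [-0.0531  0.1106]
 [-0.6901 -0.0175]
 [ 0.2276 -0.5487]
 [ 0.0709  0.0373]]
```

View pics/wac.png

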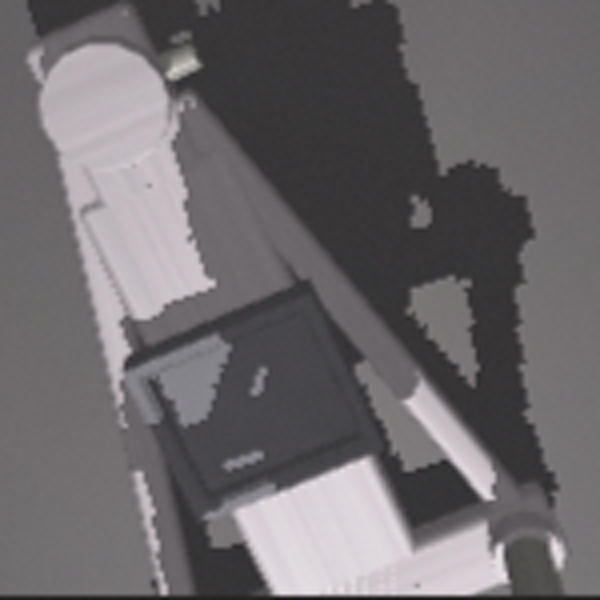

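The crop shows the table disc centred at (104,104) and the seat block between about (128,370), (310,290), (383,448) and (207,513). I'll take one contrast-stretched enlargement to separate the block's top edges from its front wall.

```bash
python3 - <<'E'
import cv2,numpy as np
a=cv2.imread("pics/wa.png",0)[265:335,278:350]
a=cv2.resize(a,None,fx=8,fy=8,interpolation=cv2.INTER_CUBIC).astype(float)
a=np.clip((a-20)/(130-20),0,1)**.7*255
cv2.imwrite("pics/wad.png",a.astype(np.uint8))
E
```

```text
(no output)
```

View pics/wad.png

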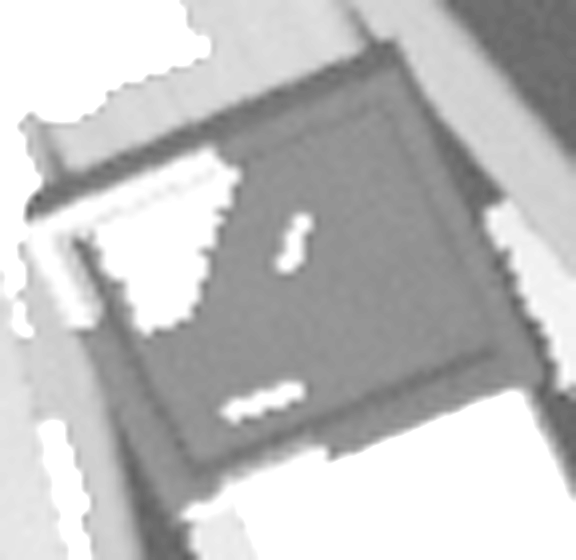

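```bash
python3 - <<'E'
from fit import *
c=np.array([[28,218],[402,68],[547,382],[183,515]])
uv=np.array([278,265])+(c+.5)/8-.5
uv=np.vstack([uv,np.array([250,200])+(np.array([104,104])+.5)/4-.5])
q,r=fit(cal["wa"],[(-25.5,-28.5,32),(-25.5,28.5,32),(25.5,28.5,32),(25.5,-28.5,32),(-95,0,30)],uv,artpose,[.5,.16,1.57])
print(q,np.degrees(q[2]));print(r)
# recess floor/edges overlay prediction in crop8 coords
T=artpose(*q)
P=np.array([[sx*20.5,sy*23.5,25] for sx,sy in((-1,-1),(-1,1),(1,1),(1,-1))]+[[25.5,-28.5,32],[75,52,136],[75,-52,136]])/1000
p=proj(cal["wa"],(np.c_[P,np.ones(len(P))]@T.T)[:,:3])
print((p-[278,265]+.5)*8-.5); print(p[-2:])
# IK feasibility
x=T[:3,0];yv=T[:3,1];z=np.array([0,0,1.])
def toolR(xc,zc,th):  # th: tilt; tool z in cast frame
    tz=np.sin(th)*xc-np.cos(th)*zc; yc=np.cross(zc,xc)
    return [np.column_stack([np.cross(s*yc,tz),s*yc,tz]) for s in(1,-1)]
Q0=castpose(.4694,-.1691,1.7886)
for deg in(30,40,50,60):
    th=np.radians(deg)
    A=toolR(Q0[:3,0],Q0[:3,2],th);B=toolR(x,z,th)
    for i in(0,1):
        g=Q0[:3,3]+Q0[:3,2]*.027+A[i][:,2]*arm.grip_depth
        pl=np.array([q[0],q[1],.052])+B[i][:,2]*arm.grip_depth
        print(deg,i,arm.solve_ik(g,A[i]),arm.solve_ik(g+[0,0,.12],A[i]),arm.solve_ik(pl,B[i]),arm.solve_ik(pl+[0,0,.06],B[i]))
E
```

```text
[0.5041 0.1643 1.6439] 94.18807655224707
[[-0.6077  0.4458]
 [-0.0009 -0.6641]
 [ 0.3161 -0.909 ]
 [-0.4477  1.1968]
 [ 0.737   0.0905]]
[[  75.3667  217.9369]
 [ 382.4925   89.3597]
 [ 500.0309  336.3873]
 [ 198.5346  459.1377]
 [ 179.4182  524.5748]
 [ 972.2844 1075.979 ]
 [ 135.9437 1386.7509]]
[[399.0981 399.0599]
 [294.5555 437.9064]]
30 0 None None [ -6.869   39.1421 104.0195  39.4674  50.5346 139.6591] [ -6.869   33.0451 102.1224  35.8726  56.8692 145.7185]
30 1 None None [ -6.869   39.1421 104.0195  39.4674  50.5346 -40.3409] [ -6.869   33.0451 102.1224  35.8726  56.8692 -34.2815]
40 0 None None [-12.0171  42.9006 103.8046  47.2559  57.1918 128.8423] [-12.0171  36.6375 102.4596  44.0899  62.514  135.1347]
40 1 None None [-12.0171  42.9006 103.8046  47.2559  57.1918 -51.1577] [-12.0171  36.6375 102.4596  44.0899  62.514  -44.8653]
50 0 None [   0.9867   28.2642  114.9637  -60.5267   46.3473 -144.1724] [-16.2973  47.5748 102.9212  52.5375  64.6973 120.6836] [-16.2973  41.1996 102.2618  50.1901  69.0938 126.6567]
50 1 None [  0.9867  28.2642 114.9637 -60.5267  46.3473  35.8276] [-16.2973  47.5748 102.9212  52.5375  64.6973 -59.3164] [-16.2973  41.1996 102.2618  50.1901  69.0938 -53.3433]
60 0 [  -5.2932   39.5445  117.1453  -66.9566   31.1596 -136.7417] [  -5.2932   24.6318  112.5057  -44.9338   42.3874 -163.924 ] [-19.6287  52.9157 101.4132  56.1294  72.5934 114.5403] [-19.6287  46.4939 101.5382  54.679   76.1714 119.9217]
60 1 [ -5.2932  39.5445 117.1453 -66.9566  31.1596  43.2583] [ -5.2932  24.6318 112.5057 -44.9338  42.3874  16.076 ] [-19.6287  52.9157 101.4132  56.1294  72.5934 -65.4597] [-19.6287  46.4939 101.5382  54.679   76.1714 -60.0783]
```

The fit is consistent: predicted housing positions (399,399) and (295,438) match what I see, and cast residuals are under 1 px. I'll grasp across y with the tool tilted 60° in the cast frame, which is reachable at both ends.

```bash
cat >> h.py <<'E'
def rx(xc,zc,th):  # tool orientation: z tilted th from -zc toward xc, jaws along cast y (s=-1)
    tz=np.sin(th)*xc-np.cos(th)*zc; y=-np.cross(zc,xc)
    return np.column_stack([np.cross(y,tz),y,tz])
TH=np.radians(60); GD=arm.grip_depth
E
python3 - <<'E'
from fit import *
Q=castpose(.4694,-.1691,1.7886);R=rx(Q[:3,0],Q[:3,2],TH)
g=Q[:3,3]+Q[:3,2]*.027+R[:,2]*GD+[0,0,.001]
print(g)
arm.move_l(arm.current_ee_pos()+np.array([0,-.1,.03]))
arm.grip(.091)
pre=g-R[:,2]*.11
print(arm.solve_ik(pre,R))
arm.move_to(pre,R)
arm.move_l(g,R,feed=.08)
print(arm.current_t(),arm.current_ee_pos(),arm.current_force())
arm.grip(.05);print("w",arm.current_width(),arm.current_force())
arm.move_l(g+[0,0,.1],feed=.06)
arm.sleep(.2)
print(arm.current_t(),arm.current_width(),arm.current_force(),arm.current_joint_positions())
cv2.imwrite("pics/g1.png",arm.snapshot("wrist")[:,:,::-1])
E
```

```text
[ 0.4656 -0.1519  0.0127]
[  1.9726  27.0843 114.5442 -46.5255  42.6452  25.7175]
13.375 [ 0.4657 -0.1518  0.013 ] [ 0.1302  0.1877 -0.8391]
w 0.05968795496914207 [-0.8615 -0.0684  3.3277]
15.975 0.0596075542216658 [ 0.3804 -0.4437 -2.3499] [ -5.2921  26.8244 113.524  -47.5623  40.1782  19.569 ]
```

View pics/g1.png

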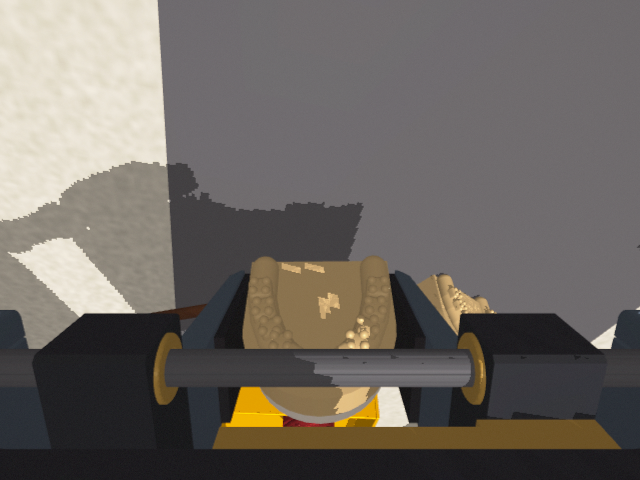

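The cast is held between the pads (59.6 mm) with teeth facing the camera and the heel edge straight at row 262. Now I'll carry it to the seat and lower it under force control.

```bash
cat > place.py <<'E'
from fit import *
S=np.array([.504,.165]);A=1.6439
T=artpose(*S,A);X=T[:3,0];Z=np.array([0,0,1.])
RP=rx(X,Z,TH)
def tcp(h,dx=0,dy=0): # TCP for cast origin at height h
    return np.array([*S,h])+X*(dx-.001)+T[:3,1]*dy+Z*.027+RP[:,2]*GD
E
python3 - <<'E'
from place import *
Q=castpose(.4694,-.1691,1.7886);Q[2,3]=.128
P=np.array([[28,0,35],[28,0,38],[28,30,35],[28,-30,35]])/1000
print("heel row pred",proj(arm.get_calibration("wrist"),(np.c_[P,np.ones(4)]@Q.T)[:,:3]))
arm.move_l(arm.current_ee_pos()+np.array([0,.04,.12]),feed=.15)
arm.move_to((.47,.0,.3),rx(X,Z,0.))
arm.move_to(tcp(.11,-.04),RP)
arm.move_l(tcp(.06),feed=.1)
arm.sleep(.4);f0=arm.current_force();print(arm.current_t(),f0,arm.current_ee_pos()-tcp(.06))
cv2.imwrite("pics/h_s.png",arm.snapshot("scene")[:,:,::-1])
arm.move_l(tcp(.034),feed=.05)
for h in np.arange(.033,.0215,-.001):
    arm.move_l(tcp(h),feed=.03);arm.sleep(.08)
    f=arm.current_force()-f0;print(round(h,4),f,arm.current_ee_pos()[2]-tcp(h)[2])
    if f[2]>8 or np.hypot(*f[:2])>10:break
print(arm.current_t(),arm.current_torque(),arm.current_width())
cv2.imwrite("pics/h_w.png",arm.snapshot("wrist")[:,:,::-1])
E
```

```text
heel row pred [[320.1772 260.1181]
 [320.1911 255.6387]
 [252.6084 260.0999]
 [387.741  260.1363]]
19.7917 [-0.0316  0.1541 -2.0193] [ 0.0001 -0.0002  0.0002]
0.033 [ 0.4356 -0.0297 -0.8083] 0.00014903609513308713
0.032 [ 0.2063 -0.6721  0.1833] 1.1284335650008082e-05
0.031 [ 0.6618 -0.3337 -0.533 ] -2.875770084669743e-05
0.03 [ 0.0014 -0.8059 -0.0342] -1.6883397692867008e-05
0.029 [-0.2149 -0.2843 -0.0037] -1.215514083378888e-05
0.028 [ 0.9153  0.2451 -0.0423] -1.2081503590256892e-05
0.027 [-0.8004 -0.0018 -0.4875] -7.2567706923543085e-06
0.026 [0.6051 0.39   1.7475] 3.6144881759722636e-05
0.025 [-0.2051 -2.9525 12.7272] 0.0008035614786608414
23.5083 [0.6819 0.1508 0.0129] 0.05974547125592725
```

The plate went in freely and met the floor at about 25–26 mm, as expected. Now I'll release, back off along the tool axis and check.

```bash
python3 - <<'E'
from place import *
arm.move_l(tcp(.0258),feed=.02)
arm.grip(.085);arm.sleep(.3);print(arm.current_width(),arm.current_force())
p=arm.current_ee_pos()
arm.move_l(p-RP[:,2]*.15,feed=.12)
arm.sleep(.3)
cv2.imwrite("pics/p1.png",arm.snapshot("wrist")[:,:,::-1])
c=arm.get_calibration("wrist")
# predicted overlay
P=np.array([[28,30,35],[28,-30,35],[-4,30,35],[-4,-30,35],[-34,0,35],[-34,0,19],[-34,0,9]])/1000
W=P+[0,0,.025]
print(proj(c,(np.c_[W,np.ones(7)]@T.T)[:,:3]))
print(arm.current_t(),arm.current_ee_pos())
# IK study for closing arc: face point r along beam, tool tilt b from vertical pointing -X
H=np.array([*S,0])+X*.075+Z*.122
q=None
for r in(.12,.15):
  for al in(0,25,45,60):
    row=[]
    for ph in np.radians([105,95,80,60,40,20,0]):
        f=-np.cos(ph)*X+np.sin(ph)*Z;n=np.sin(ph)*X+np.cos(ph)*Z
        p=H+f*r+n*.014
        t=np.radians(min(al,np.degrees(ph)));R=rx(-X,Z,t)
        row.append(sum((arm.solve_ik(p,M) is not None)*k for k,M in((1,R),(2,R@np.diag([-1,-1,1])))))
    print(r,al,row)
E
```

```text
0.08500890136706399 [-0.0821  0.3124  0.3115]
[[282.1892 199.1586]
 [357.7513 199.1826]
 [279.5007 227.4637]
 [360.4969 227.492 ]
 [320.0274 257.981 ]
 [319.9978 272.6423]
 [319.9804 281.2354]]
26.4333 [0.5123 0.0508 0.1183]
0.12 0 [3, 3, 3, 3, 3, 3, 2]
0.12 25 [3, 3, 3, 3, 3, 3, 2]
0.12 45 [3, 3, 3, 3, 3, 3, 2]
0.12 60 [3, 3, 3, 3, 3, 3, 2]
0.15 0 [3, 3, 3, 3, 3, 2, 2]
0.15 25 [3, 3, 3, 3, 3, 3, 2]
0.15 45 [3, 3, 3, 3, 3, 3, 2]
0.15 60 [3, 3, 3, 3, 3, 3, 2]
```

View pics/p1.png

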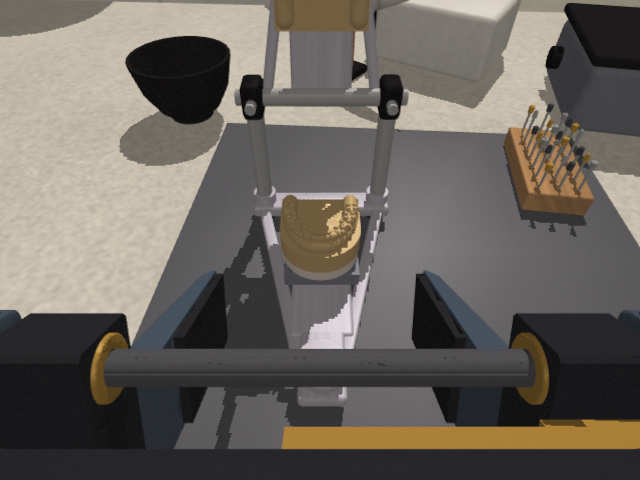

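The wrist view shows the cast in the seat with teeth up and front towards the table. Its outline (about 281–360 columns, heel row ~199) agrees with the seated prediction (279–360, 199). Next I'll go round behind the upper member at height, with the fingers closed, and swing it shut along its arc.

```bash
cat >> place.py <<'E'
H=np.array([*S,0])+X*.075+Z*.122
def arc(deg,off=0,al=60,r=.12):
    ph=np.radians(deg);f=-np.cos(ph)*X+np.sin(ph)*Z;n=np.sin(ph)*X+np.cos(ph)*Z
    return H+f*r+n*(.014+off),rx(-X,Z,np.radians(np.clip(deg,0,al)))@np.diag([-1.,-1,1])
E
python3 - <<'E'
from place import *
arm.move_l(arm.current_ee_pos()+np.array([-.02,-.08,.16]),feed=.2)
arm.grip(0.)
D=rx(X,Z,0.)
arm.move_to((.48,-.02,.47),D)
arm.move_l((.50,.36,.47),D,feed=.25)
p,R=arc(112,.06)
print(arm.solve_ik(p+[0,0,.12],R),arm.solve_ik(p,R))
arm.move_to(p+[0,0,.12],R)
arm.move_l(p,R,feed=.15)
arm.sleep(.3);print(arm.current_t(),arm.current_ee_pos(),arm.current_force(),arm.current_joint_positions())
cv2.imwrite("pics/c1.png",arm.snapshot("scene")[60:300,220:540,::-1].repeat(2,0).repeat(2,1))
E
```

```text
[ 50.3337  47.0337  49.5954 -46.5322 124.2353  33.6505] [ 50.3337  53.1032  55.2659 -41.7895 115.7916  43.0902]
33.35 [0.4903 0.3532 0.206 ] [0.1172 0.4603 0.4569] [ 50.3365  53.065   55.2526 -41.7927 115.7992  43.0852]
```

View pics/c1.png

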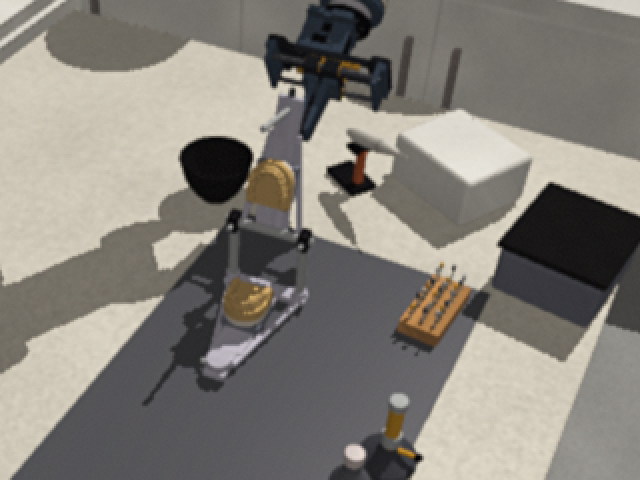

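The fingers are clear behind the upright upper member and nothing is in their way. Now the guided swing.

```bash
python3 - <<'E'
from place import *
f0=arm.current_force()
def go(d,off,feed):
    p,R=arc(d,off);arm.move_l(p,R,feed=feed)
    f=arm.current_force()-f0;n=np.sin(np.radians(d))*X+np.cos(np.radians(d))*Z
    print(d,round(off,3),round(arm.current_t(),1),f,"n",round(f@n,1));return f@n
ok=True
for off in(.05,.04,.03,.02,.01,0.):
    if go(112,off,.05)>3:break
for d in range(107,6,-5):
    if go(d,off,.06)>20 or np.linalg.norm(arm.current_force()-f0)>30:ok=False;print("stop");break
    off=max(0,off-.005)
if ok:
    for d in np.arange(6,-2.1,-.5):
        if go(d,0,.03)>14:break
arm.sleep(.4);print(arm.current_t(),arm.current_force()-f0,arm.current_ee_pos())
cv2.imwrite("pics/c2.png",arm.snapshot("scene")[60:300,220:540,::-1].repeat(2,0).repeat(2,1))
E
```

```text
112 0.05 33.8 [-1.3306 -0.283  -0.5261] n 0.0
112 0.04 34.1 [-0.4317 -0.14   -0.1846] n -0.0
112 0.03 34.5 [-1.989  -0.1074 -0.1458] n 0.1
112 0.02 34.8 [-0.6205 -0.311   0.3248] n -0.4
112 0.01 35.1 [-0.7459 -0.0788 -0.5229] n 0.2
112 0.0 35.5 [-0.9994  0.5478  0.5294] n 0.4
107 0.0 35.8 [-0.4516  0.7581 -0.3359] n 0.9
102 0 36.1 [-0.5619 -0.1839 -0.2438] n -0.1
97 0 36.5 [-1.6512  0.2603  0.1701] n 0.4
92 0 36.8 [-0.6408 -0.4194 -1.317 ] n -0.3
87 0 37.1 [-1.1228 -0.5764 -0.1019] n -0.5
82 0 37.5 [-1.149   0.5447  0.341 ] n 0.7
77 0 37.8 [-0.6592  0.8319  0.2641] n 0.9
72 0 38.1 [-1.117   0.5408  0.1937] n 0.7
67 0 38.4 [-1.2659 -1.2933 -0.5596] n -1.3
62 0 38.8 [-0.4714 -0.2198 -0.7821] n -0.5
57 0 39.1 [-1.0296 -0.4443  0.5528] n -0.0
52 0 39.4 [-0.9967  0.2039 -0.4174] n -0.0
47 0 39.7 [-1.2615 -0.7821 -0.6124] n -0.9
42 0 40.0 [-0.524  -0.3888  0.182 ] n -0.1
37 0 40.4 [-0.9039  0.1181 -0.4262] n -0.2
32 0 40.7 [-0.6518  0.5155 -0.5361] n -0.2
27 0 41.0 [-0.7028  0.2433 -0.3322] n -0.2
22 0 41.4 [-1.0246 -0.0043 -0.5174] n -0.5
17 0 41.7 [-0.6395  0.1625  0.2804] n 0.3
12 0 42.0 [-1.6295 -1.3929 -0.5714] n -0.8
7 0 42.3 [-0.6561 -0.1968  0.5019] n 0.5
6.0 0 42.6 [-1.1154  0.3375  0.6677] n 0.7
5.5 0 42.8 [-1.1425  0.8892 -0.4758] n -0.4
5.0 0 43.1 [-0.379  -0.3594 -0.621 ] n -0.6
4.5 0 43.3 [-0.7633  0.1809 -1.0495] n -1.0
4.0 0 43.6 [-0.0758 -0.0152 -0.7419] n -0.7
3.5 0 43.8 [-1.0249  0.3766 -0.7344] n -0.7
3.0 0 44.1 [-0.6434 -0.1618  0.1542] n 0.1
2.5 0 44.3 [-1.4527 -0.1749 -0.16  ] n -0.2
2.0 0 44.6 [-1.6796 -0.5292 -0.4582] n -0.5
1.5 0 44.8 [-1.3795 -0.0501 -0.2163] n -0.2
1.0 0 45.1 [-1.2099  0.0704  0.0912] n 0.1
0.5 0 45.3 [-1.8317  0.4398 -0.1688] n -0.2
0.0 0 45.6 [-2.2787  0.957   5.8905] n 5.9
-0.5 0 45.8 [-7.6151  0.6899 25.9843] n 26.0
46.225 [-7.5469  0.0888 25.1244] [0.5074 0.1202 0.1361]
```

Firm stop reached at face height 136 mm, which is exactly the closed height. I'll back off gently and check by eye.

```bash
python3 - <<'E'
from place import *
arm.move_l(arm.current_ee_pos()+np.array([0,0,.03]),feed=.05)
arm.move_l(arm.current_ee_pos()+np.array([-.02,-.06,.2]),feed=.2)
arm.sleep(.5);print(arm.current_t(),arm.current_force(),arm.current_ee_pos())
s=arm.snapshot("scene")[:,:,::-1]
c=arm.get_calibration("scene")
for ph in(0,.03,.1):   # predicted head of pin (top), tip, end
    f=-np.cos(ph)*X+np.sin(ph)*Z;n=np.sin(ph)*X+np.cos(ph)*Z
    print(ph,proj(c,[H+f*.17+n*.024,H+f*.17-n*.092,H+f*.187+n*.014]))
a=s[150:270,270:430];cv2.imwrite("pics/c3.png",cv2.resize(a,None,fx=5,fy=5,interpolation=cv2.INTER_CUBIC))
E
```

```text
48.75 [0.1612 0.79   0.1254] [0.4873 0.0602 0.3659]
0 [[328.7272 207.2979]
 [328.4406 239.1554]
 [325.9374 214.4509]]
0.03 [[328.8701 205.6026]
 [328.0437 238.4931]
 [326.0258 212.6929]]
0.1 [[329.3026 201.4997]
 [327.1991 236.6973]
 [326.3421 208.4076]]
```

View pics/c3.png

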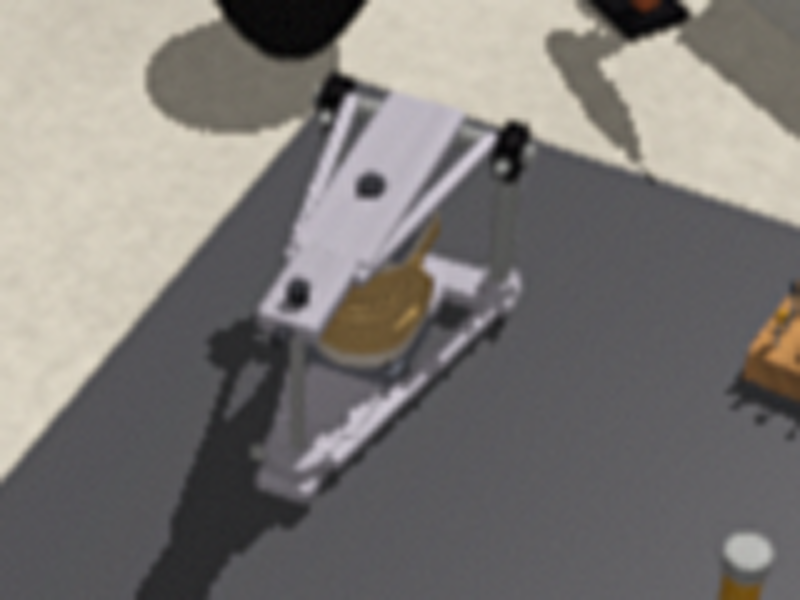

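The member is closed: the pin head's top at crop (297,285), full-frame (329.4,207), matches the prediction for angle 0 (328.7,207.3). The pin stands on the table and the cast is in its seat.

```bash
python3 -c "
from rig import arm
arm.sign_off();print(arm.current_t())"
```

```text
the job is handed in; nothing more can be done
the job is handed in; nothing more can be done
```

The cast is in the articulator's seat with the upper member closed on it, and I handed the job in at about 49 s of the 72 s allowed. The sign-off gives no verdict, so these are my own last checks:

- **Grasp:** I gripped the cast across its sides; the finger opening of 59.6 mm matches the 60 mm block.
- **Seating:** The plate went into the recess freely and met the floor at a cast height of 25–26 mm, against 25 mm expected. After I let go, the cast's outline in the wrist view matched the seated prediction.
- **Closing:** I pushed the upper member down its arc with the fingers closed. Force readings, taken at the end of each step, showed no clear load until the stop. The stop came at 136 mm face height, the closed value, and I pressed it with about 26 N, more than the 14 N I had planned to stop at.
- **Closed position:** In the last picture the pin head is within 1 pixel of the predicted position for angle 0, where 0.03 rad would shift it about 1.7 pixels. That agrees with the 0.025 rad limit, but only just resolves it.
- **Clear of everything:** The arm stands well above the articulator, and the force reading is near zero. I steered clear of the other things on the bench and saw no sign that any had moved, but I did not measure them again.

The hand-fitted articulator position was good to about 1 mm. The recess floor corners suggested up to 1.6 mm more towards the hinge, so I shifted the target 0.7 mm that way, which the chamfered recess easily took up.

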